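Clear the jar and clip the bead mould into its spring holder

ROBOT

A 6-joint arm with a two-finger parallel gripper is mounted at the origin on the work surface. World frame = base frame: x ahead of the robot, y to its left, z up, the work surface at z = 0. Lengths are in mm, angles in rad, forces in N, time in s.
With the tool pointing down it reaches from about 400 to 825 mm from the base axis. Payload 7 kg.
Tool frame: the origin (TCP) lies midway between the tips of the shut fingers; the grasp point (between the pads) lies 19 mm behind it (manip.pinch_z is the distance from the TCP to the grasp point, in mm); z points along the fingers, y is the direction in which the jaws open and shut (so a half turn about z gives the same grasp; the last joint's range is limited). The gripper opens to 88 mm and grips with 3 to 60 N. Pads are 19 mm wide; open, the fingers measure 130 mm over their backs; the gripper's body (78 mm by 193 mm) begins 47 mm behind the grasp point.
Start: joints at [-0.849, 0.359, 0.012, 0, -1.224, -0.288], TCP at [283.689, -612.467, 226.561] pointing down, gripper open.
Joint ranges: [-3.07, 3.07], [-1.43, 2.12], [-1.02, 1.25], [-3.03, 1.67], [-3.05, -0], [-3.03, 3.03]. Speed limits (rad/s): [2.39, 2.39, 3.01, 3.14, 3.14, 3.14].

INTERFACE

Orientations are given as a unit quaternion [x, y, z, w].
In Python, from rig import telemetry, imaging, manip gives the robot as it stands.
- The arm moves only by the tool apply_moves, never from a script. Its argument "deltas" is a list of rows, each an object of numbers: "dx", "dy", "dz": the shift along the tool's x, y, z in cm; "rx", "ry", "rz": the turn, a rotation vector about the tool's x, y, z in degrees. A call has 1 to 12 rows; each row shifts and turns the commanded pose from where the row before left it, along the tool's axes as they then stand; what a row does not reach is not made up. A row lasts 1/8 s, in which the tool goes at most 62.5 mm and 10.7 degrees, less where a joint would pass 70% of its speed; a pose out of reach is approached as far as the arm can. A call with a gripper value outside its range is refused whole. "grip" is the finger opening in cm, from 0 to 8.76, set as the call begins (left out, the last holds). The fingers move at their own pace and stop on an object; "newtons" is the grip in N (left out, the last holds). Time passes only in rows, so rows that do not move let the fingers close. It gives the time, the measured TCP pose, the force and the opening at its end, in the units of the state.
- telemetry.state(): the state, without advancing time (a new reading comes with each control period).
- imaging.grab_frame(name): name is "scene" or "side" or "wrist"; returns the picture (480x640x3 uint8, red, green, blue); there is no depth.
- imaging.get_calibration(name): a dict with "mtx" (3x3 intrinsics, pixels), "view" (4x4, takes a point from world to camera coordinates). Camera axes: x right, y down, z forward; pixel columns grow to the right and rows downward; lengths in mm; the calibration is good to about 2 mm. The wrist camera is an equidistant fisheye: a pixel r from the principal point sees the ray r / f radians off the axis. A picture is of the moment at which its call begins: read the wrist's pose just before it. get_calibration takes no time and is no camera call; for the wrist camera it gives the pose at the moment of the call.
- manip.finish_job(): hands the job in, once; it reports no verdict.
The state is a dict: "time_s": time; "qpos": joint angles; "joint_velocities": joint speeds; "joint_efforts": joint torques, N m; "tool_pos": TCP position; "eef_rot": TCP orientation; "force": force on the tool from outside, world axes, zero at the start; "wrist_torque": the same for the moment, N m; "grip_width": finger opening in mm.
Only numpy, scipy, OpenCV 4.12 (cv2) and the standard library are available. Lean on these libraries where they do the work, as an engineer would, in place of code of your own. Each camera call takes 0.05 s, during which the arm holds its last target. There are 200 camera calls.

TASK

The small bead jar has been left standing in the spring holder. Take it out and stand it upright on the bare bench off the holder, never tipping it over; then take the grooved rectangular mould from its wooden cradle and clip it into the holder, flat on the base with its grooves up, roughly centred sideways, held between the fixed stop and the spring jaw. The cradle lets you hold the mould only by its ends and the holder only by its sides, so put it down in between and take it again; leave everything else on the bench where it is.

Things in the scene. Friction and masses are not known exactly. Their poses are not given: they have to be found in the camera images.
- jar_center (a point): centre (30 mm above its underside) of the small bead jar: round, glass with a steel cap, 46 mm across, 60 mm tall, about 0.12 kg. It starts upright on the holder's base between stop and jaw, about 4 mm free of each. Its z axis points up.
- jar: the same bead jar; origin at the centre of its underside. Bare bench to put things down on: straight ahead of the robot, 0.45 to 0.66 m from its base axis and 80 mm to either side, is always free at the start
- mould_center (a point): centre (20 mm above its underside) of the mould: an aluminium block 32 mm along its x, 60 mm along its y, 40 mm tall along z (up), about 0.2 kg, with three shallow grooves across its top face. It starts in the cradle, long axis along the cradle's y.
- mould: the same mould; origin at the centre of its underside
- cradle: fixed wooden cradle, 58 x 76 mm; origin on the bench under its centre, y lengthwise. Floor 4 mm thick. Side walls 10 mm thick, 60 mm long, 38 mm apart, rise to 44 mm, level with the mould's top, so fingers cannot reach its long sides. Open ends but for a lip 33 to 37 mm out along +y and -y, 9 mm above the bench: fingers gripping the mould's ends must stay above it.
- holder: the steel spring holder, fixed to the bench; same axes as the seat, origin 8 mm under it. Base plate 8 mm thick, reaching 35 mm to either side in x, 55 mm along +y, 95 mm along -y. Behind the jaw a coil spring and, 85 to 93 mm out along -y, a post 48 mm above the bench. The sides in x are open; stop and jaw stand higher than a seated mould, so its ends cannot be held there.
- seat (a point): middle of the holder's seat, on top of its base (8 mm above the bench), half-way between fixed stop and closed jaw (gap 54 mm); y points to the stop, z up, x sideways. A mould lowered with one end 2 to 3 mm off the stop drives the jaw back by its lead-in, taking some 4 to 12 N downwards; let go, the jaw presses it to the stop, its centre then 3 mm from here along -y.
- stop_face (a point): foot of the fixed stop's face, 27 mm from the seat along +y, at base level. The stop is 34 mm wide in x and rises 46 mm above the base; its upper 12 mm lean back 6 mm as a lead-in.
- jaw_face (a point): foot of the spring jaw's face at base level (27 mm from the seat along -y when closed); moves with the jaw. The jaw is 34 mm wide in x; its face is vertical for 24 mm above the base, then leans back 10 mm over the next 22 mm up to its top, as a lead-in.
- jaw (a joint): opening of the spring jaw in m: 0 closed, growing as it is pushed back along the holder's -y, at most 0.018; its spring pushes it shut with about 6 N when closed, 200 N/m more as it opens. With the mould clipped in it reads about 0.006.
- tin: bystander, to be left alone: an open tin can of glass scraps, 72 mm across, 85 mm tall; origin at its underside centre
- bowl: bystander, to be left alone: a shallow round plastic bowl of beads, 90 mm across, 30 mm tall; origin at its underside centre
- tall_jar: bystander, to be left alone: a glass jar with a steel cap, 60 mm across, 95 mm tall (bigger than the bead jar); origin at its underside centre
- paddle: bystander, to be left alone: a paddle (flat spatula-like tool) 250 mm long lying flat, along its own x; origin at its underside near its middle
- pin_block: bystander, to be left alone: a wooden block 70 x 100 x 30 mm with upright copper pins up to 75 mm over the bench (100 mm along its y); origin at its underside centre
- round_mould: bystander, to be left alone: a round aluminium mould, 52 mm across, 24 mm tall; origin at its underside centre
- scrap_tray: bystander, to be left alone: a shallow metal tray 90 x 120 x 22 mm (120 mm along its y) with a few glass chips; origin at its underside centre
There are look-alikes about, which are no part of the job. Leave any purple look-alike of the mould alone.

How it is judged (in metres and radians):
On the way, in this order (a step that is already met when the one before it is completed fails the run):
1. the bead jar stands upright and released on the bare bench, off the holder (height (world z) of jar_center between 0.026 and 0.034 m and angle between jar_center's own z axis and vertical below 0.12 rad and horizontal distance between jar_center and seat above 0.05 m and linear speed of jar below 0.02 m/s and contact force between the fingers and jar below 0.1 N), for 0.2 s.
2. the mould is clipped in the holder, released (z of mould_center in the frame of seat between 0.017 and 0.023 m and x of mould_center in the frame of seat between -0.01 and 0.01 m and y of mould_center in the frame of seat between -0.0075 and 0.0005 m and angle between the y axis of mould_center and the y axis of seat, either way round below 0.14 rad and angle between mould_center's own z axis and vertical below 0.1 rad and value of joint jaw above 0.003 m and linear speed of mould below 0.02 m/s and contact force between the fingers and mould below 0.1 N), for 0.2 s.
At the end, for the whole second after the job is handed in: Jar upright (0.12 rad) on the bench, over 50 mm from the seat. Mould flat, grooves up, on the base (height +-3 mm), within 10 mm of the seat sideways, 0 to 7.5 mm towards the jaw, aligned within 0.14 rad, jaw held open over 3 mm. Both released and still (all of step 1 and all of step 2); the robot touches nothing.
It fails at once if the bead jar is tipped over (angle between jar_center's own z axis and vertical above 0.8 rad).
It fails at once if a bystander is moved more than 30 mm (distance of any of tin, bowl, tall_jar, paddle, pin_block, round_mould, scrap_tray from where it was at the start of the episode above 0.03 m).
It also fails if it takes over 72 s, if anything falls off the work surface, if the arm or the gripper's body presses on something with over 40 N, if the wrist force passes 120 N, or if a joint passes its speed limit or range.

## Working session

There is one attempt and no reset: what is moved stays moved. The work goes in short steps, Python scripts to look and compute and a tool call to move; the robot and the scene stay as the last step left them, time stands still between calls to the robot, and variables do not carry over. Pictures are saved under pics/ and viewed, about 8 in all and at most 12, crops included, and the job is handed in when it is done.

Besides the shell and the picture viewer there is one more tool, called as name(argument=value, ...), one argument or row to a line, values as JSON. apply_moves: Moves the arm, as the interface text tells. Its arguments: {"type":"object","properties":{"deltas":{"type":"array","items":{"type":"object","properties":{"dx":{"type":"number"},"dy":{"type":"number"},"dz":{"type":"number"},"rx":{"type":"number"},"ry":{"type":"number"},"rz":{"type":"number"}}}},"grip":{"type":"number"},"newtons":{"type":"number"}},"required":["deltas"]}

```bash
ls; mkdir -p pics; python3 - <<'E'
from rig import telemetry, imaging, manip
import cv2,numpy as np
s=telemetry.state();print(s['time_s'],s['tool_pos'],s['eef_rot'],s['grip_width'],manip.pinch_z)
for n in ['scene','side']:
    im=imaging.grab_frame(n);cv2.imwrite(f'pics/{n}0.png',im[:,:,::-1])
    c=imaging.get_calibration(n);print(n,c['mtx'],np.round(c['view'],3))
    V=np.array(c['view']);print(-V[:3,:3].T@V[:3,3])
c=imaging.get_calibration('wrist');print(c['mtx'],np.round(c['view'],3))
E
```

```text
pics
0.0 [ 283.45644925 -612.04259247  225.63987711] [-2.15138051e-01  9.76583286e-01  7.97777252e-04 -2.61845506e-04] 87.8217874209019 18.8
scene [[538.02643928   0.         324.2687869 ]
 [  0.         538.02643928 237.56549128]
 [  0.           0.           1.        ]] [[ 7.800000e-02  9.970000e-01  1.200000e-02 -2.495200e+01]
 [ 5.600000e-01 -3.400000e-02 -8.280000e-01 -2.380730e+02]
 [-8.250000e-01  7.100000e-02 -5.610000e-01  2.085577e+03]
 [ 0.000000e+00  0.000000e+00  0.000000e+00  1.000000e+00]]
[1855.58851515 -131.25477378  972.88103329]
side [[465.25218022   0.         316.08333212]
 [  0.         465.25218022 240.41855451]
 [  0.           0.           1.        ]] [[-9.110000e-01 -4.120000e-01 -2.400000e-02  4.953260e+02]
 [-1.890000e-01  4.700000e-01 -8.620000e-01  1.442200e+02]
 [ 3.660000e-01 -7.810000e-01 -5.060000e-01  1.164325e+03]
 [ 0.000000e+00  0.000000e+00  0.000000e+00  1.000000e+00]]
[  52.11132267 1045.44758427  725.34390747]
[[371.64829954   0.         319.2900571 ]
 [  0.         371.64829954 245.90409934]
 [  0.           0.           1.        ]] [[-4.21000e-01  9.07000e-01  1.00000e-03  6.73350e+02]
 [ 8.75000e-01  4.05000e-01  2.65000e-01 -3.37740e+01]
 [ 2.40000e-01  1.12000e-01 -9.64000e-01  3.88951e+02]
 [ 0.00000e+00  0.00000e+00  0.00000e+00  1.00000e+00]]
```

View pics/scene0.png

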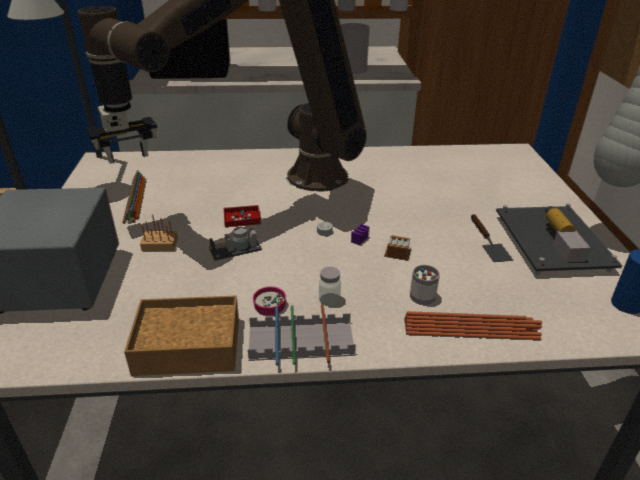

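View pics/side0.png

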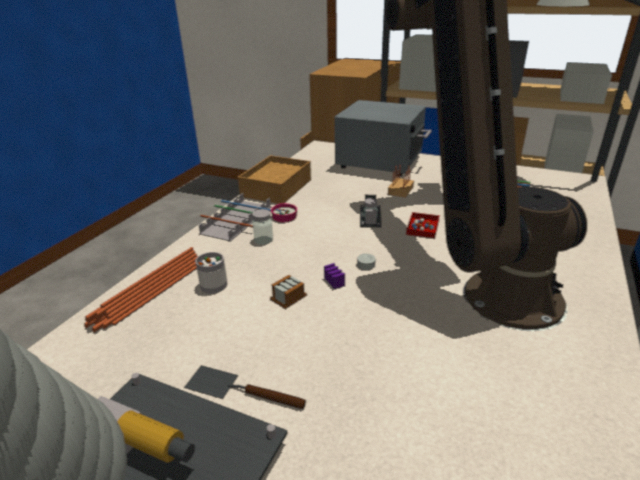

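Candidates for the mould: the silver grooved block in the wooden cradle at scene (398,247) / side (288,290); the purple look-alike at (360,233), the round mould at (324,228). Candidates for the bead jar: the one in the holder at scene (238,238) / side (370,208); the tall jar at (330,285). I choose the silver block in the cradle and the jar in the holder, then check with a close crop.

```bash
cat > h.py <<'E'
from rig import telemetry, imaging, manip
import cv2,numpy as np
from scipy.spatial.transform import Rotation as R
def cal(n):
    c=imaging.get_calibration(n);return np.array(c['mtx']),np.array(c['view'])
def ray(n,px,C=None):
    K,V=C or cal(n);p=np.array([(px[0]-K[0,2])/K[0,0],(px[1]-K[1,2])/K[1,1]])
    if n=='wrist':
        r=np.linalg.norm(p);d=np.array([*(p*np.sin(r)/max(r,1e-9)),np.cos(r)])
    else: d=np.array([*p,1.])
    d/=np.linalg.norm(d);return -V[:3,:3].T@V[:3,3],V[:3,:3].T@d
def plane(n,px,z,C=None):
    o,d=ray(n,px,C);return o+d*(z-o[2])/d[2]
def tri(rays):
    A=sum(np.eye(3)-np.outer(d,d) for o,d in rays);b=sum((np.eye(3)-np.outer(d,d))@o for o,d in rays)
    x=np.linalg.solve(A,b);return x,[np.linalg.norm(np.cross(x-o,d)) for o,d in rays]
def proj(n,P,C=None):
    K,V=C or cal(n);p=V[:3,:3]@np.array(P)+V[:3,3]
    if n=='wrist':
        r=np.hypot(p[0],p[1]);t=np.arctan2(r,p[2]);q=p[:2]/r*t
    else: q=p[:2]/p[2]
    return K[0,0]*q[0]+K[0,2],K[1,1]*q[1]+K[1,2]
E
python3 - <<'E'
from h import *
a=cv2.imread('pics/scene0.png');b=cv2.imread('pics/side0.png')
c=lambda im,x,y:cv2.resize(im[y:y+60,x:x+80],(400,300),interpolation=cv2.INTER_CUBIC)
cv2.imwrite('pics/crop0.png',np.vstack([np.hstack([c(a,200,205),c(a,350,215)]),np.hstack([c(b,330,180),c(b,260,260)])]))
for n,p,z in [('scene',(238,238),40),('side',(370,208),40),('scene',(398,243),44),('side',(288,288),44)]: print(n,plane(n,p,z).round(0))
print(tri([ray('scene',(238,232)),ray('side',(370,201))]))
print(tri([ray('scene',(399,242)),ray('side',(288,286))]))
E
```

```text
scene [ 470. -278.   40.]
side [ 471. -270.   40.]
scene [532. 208.  44.]
side [514. 231.  44.]
(array([ 472.77234827, -276.03583859,   63.18582568]), [np.float64(0.7623482447316319), np.float64(0.7623482447316902)])
(array([521.43720811, 215.01818055,  38.47973657]), [np.float64(1.7712730477173242), np.float64(1.7712730477171186)])
```

View pics/crop0.png

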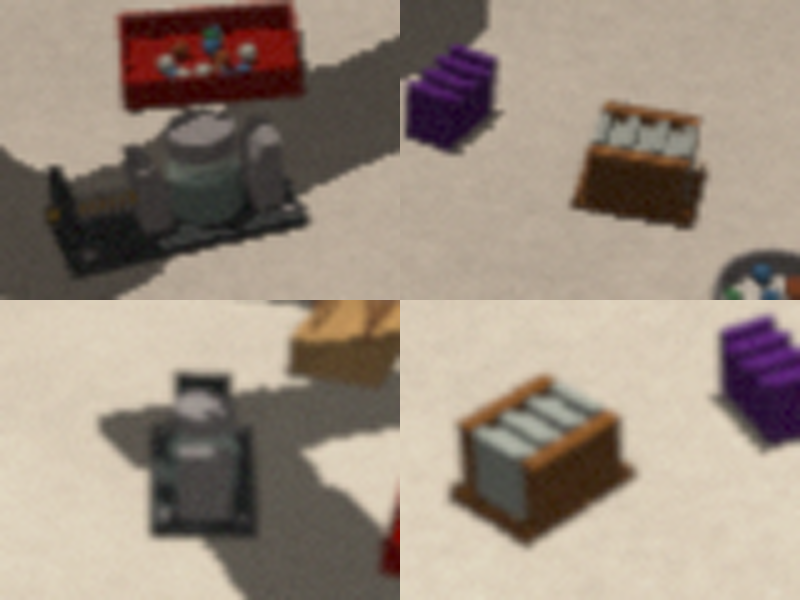

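The crop confirms it: the bead jar (steel cap) stands between jaw (spring and post at left, world -y) and stop (+y); the silver grooved mould lies in the wooden cradle, and the purple one is outside.

```bash
cat >> h.py <<'E'
def go(target,yaw_y=None):
    """tool-frame shift (cm) to target TCP; then turn rz (deg) to bring tool y to world angle yaw_y (mod 180)"""
    s=telemetry.state();Rm=R.from_quat(s['eef_rot']).as_matrix()
    print('t',round(s['time_s'],2),'tcp',np.round(s['tool_pos'],1),'F',np.round(s['force'],1),'w',round(s['grip_width'],1),'tilt',round(np.degrees(np.arccos(-Rm[2,2])),2))
    d=Rm.T@(np.array(target)-s['tool_pos'])/10;a=np.degrees(np.arctan2(Rm[1,1],Rm[0,1]))
    print('shift cm',d.round(2),'tool-y angle',a.round(2),end=' ')
    if yaw_y is not None: print('rz',round(-((yaw_y-a+90)%180-90),2))
    print()
E
python3 - <<'E'
from h import *
p,q=plane('scene',(215,260),4),plane('scene',(261.6,249.4),4)
print(p,q,np.degrees(np.arctan2(*(q-p)[1::-1])))
ang=np.degrees(np.arctan2(*(q-p)[1::-1]))
m1,m2=[plane('scene',(350+x/5,215+y/5),44) for x,y in[(592,152),(700,160)]]
print('cradle',np.degrees(np.arctan2(*(m2-m1)[1::-1])))
s=telemetry.state();Rm=R.from_quat(s['eef_rot']).as_matrix();K,V=cal('wrist')
print('cam in tool',Rm.T@(-V[:3,:3].T@V[:3,3]-s['tool_pos']),'fwd',Rm.T@V[2,:3])
go([472,-276,230],ang-90)
E
```

```text
[ 530.87300635 -346.60751478    4.        ] [ 484.12116684 -207.80005943    4.        ] 108.61407718907145
cradle 78.96230610755045
cam in tool [  70.40015336    1.12838202 -157.73310713] fwd [-2.65534658e-01 -5.58694729e-04  9.64101153e-01]
t 0.1 tcp [ 283.5 -612.1  225.7] F [-0.1 -0.1  0.3] w 87.2 tilt 0.08
shift cm [-31.23  22.58  -0.4 ] tool-y angle 114.85 rz -83.76
```

apply_moves(
  deltas=[
    {"dx": -3.4,"dy": 2.5},
    {"dx": -3.4,"dy": 2.5},
    {"dx": -3.4,"dy": 2.5},
    {"dx": -3.4,"dy": 2.5},
    {"dx": -3.4,"dy": 2.5},
    {"dx": -3.4,"dy": 2.5},
    {"dx": -3.4,"dy": 2.5},
    {"dx": -3.4,"dy": 2.5},
    {"dx": -4.0,"dy": 2.6},
  ],
  grip=8.7,
)

```text
invalid input at $.deltas[0]: expected keys dx, dy, dz, rx, ry, rz
```

apply_moves(
  deltas=[
    {"rz": -9.3},
    {"rz": -9.3},
    {"rz": -9.3},
    {"rz": -9.3},
    {"rz": -9.3},
    {"rz": -9.3},
    {"rz": -9.3},
    {"rz": -9.3},
    {"rz": -9.3},
    {},
  ],
)

```text
invalid input at $.deltas[0]: expected keys dx, dy, dz, rx, ry, rz
```

```bash
python3 - <<'E'
from h import *
go([472,-276,230],18.6)
C=cal('wrist');im=imaging.grab_frame('wrist');cv2.imwrite('pics/w1.png',im[:,:,::-1]);np.savez('w1.npz',K=C[0],V=C[1])
E
```

```text
t 0.1 tcp [ 283.5 -612.1  225.7] F [-0.1 -0.1  0.3] w 87.2 tilt 0.08
shift cm [-31.23  22.58  -0.4 ] tool-y angle 114.85 rz -83.75
```

View pics/w1.png

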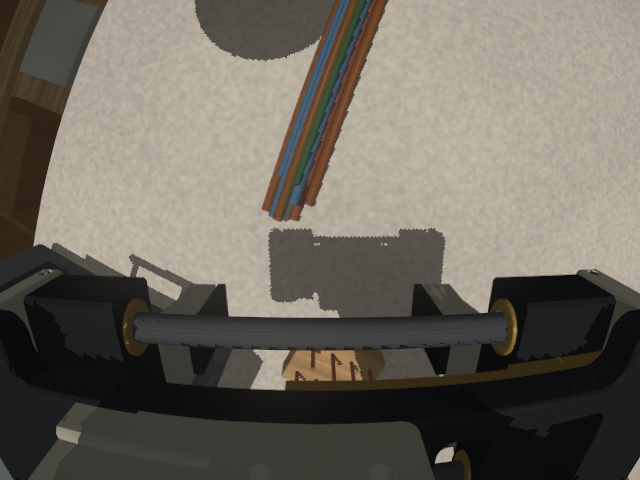

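Nothing moved (all six keys are required). This picture shows the start view: the camera looks ahead of the fingers on tool +x, with a bar hiding the TCP area at (320,330), so I'll stand about 75 mm back from a target to see it.

apply_moves(
  deltas=[
    {"dx": -2.9,"dy": 2.8,"dz": 0,"rx": 0,"ry": 0,"rz": 0},
    {"dx": -2.9,"dy": 2.8,"dz": 0,"rx": 0,"ry": 0,"rz": 0},
    {"dx": -2.9,"dy": 2.8,"dz": 0,"rx": 0,"ry": 0,"rz": 0},
    {"dx": -2.9,"dy": 2.8,"dz": 0,"rx": 0,"ry": 0,"rz": 0},
    {"dx": -2.9,"dy": 2.8,"dz": 0,"rx": 0,"ry": 0,"rz": 0},
    {"dx": -2.9,"dy": 2.8,"dz": 0,"rx": 0,"ry": 0,"rz": 0},
    {"dx": -2.9,"dy": 2.8,"dz": 0,"rx": 0,"ry": 0,"rz": 0},
    {"dx": -2.9,"dy": 2.8,"dz": 0,"rx": 0,"ry": 0,"rz": 0},
    {"dx": -2.9,"dy": 2.8,"dz": 0,"rx": 0,"ry": 0,"rz": 0},
    {"dx": -2.9,"dy": 2.8,"dz": 0,"rx": 0,"ry": 0,"rz": 0},
    {"dx": -2.9,"dy": 2.5,"dz": 0,"rx": 0,"ry": 0,"rz": 0},
  ],
  grip=8.7,
)

```text
time_s: 1.52
tool_pos: [445.1, -200.3, 226.6]
eef_rot: [-0.215, 0.977, 0.0, 0.0]
force: [-0.0, -0.3, -0.0]
grip_width: 87.3
```

apply_moves(
  deltas=[
    {"dx": 0,"dy": 0,"dz": 0,"rx": 0,"ry": 0,"rz": -9.3},
    {"dx": 0,"dy": 0,"dz": 0,"rx": 0,"ry": 0,"rz": -9.3},
    {"dx": 0,"dy": 0,"dz": 0,"rx": 0,"ry": 0,"rz": -9.3},
    {"dx": 0,"dy": 0,"dz": 0,"rx": 0,"ry": 0,"rz": -9.3},
    {"dx": 0,"dy": 0,"dz": 0,"rx": 0,"ry": 0,"rz": -9.3},
    {"dx": 0,"dy": 0,"dz": 0,"rx": 0,"ry": 0,"rz": -9.3},
    {"dx": 0,"dy": 0,"dz": 0,"rx": 0,"ry": 0,"rz": -9.3},
    {"dx": 0,"dy": 0,"dz": 0,"rx": 0,"ry": 0,"rz": -9.3},
    {"dx": 0,"dy": 0,"dz": 0,"rx": 0,"ry": 0,"rz": -9.3},
    {"dx": 0,"dy": 0,"dz": 0,"rx": 0,"ry": 0,"rz": 0},
  ],
)

```text
time_s: 2.78
tool_pos: [444.8, -201.6, 226.4]
eef_rot: [0.812, -0.584, -0.0, 0.0]
force: [0.3, 0.2, 0.5]
grip_width: 87.0
```

```bash
cat >> h.py <<'E'
def shot(name):
    C=cal('wrist');im=imaging.grab_frame('wrist')[:,:,::-1];cv2.imwrite(f'pics/{name}.png',im);np.savez(name+'.npz',K=C[0],V=C[1]);return im
def C_(name): z=np.load(name+'.npz');return (z['K'],z['V'])
E
python3 - <<'E'
from h import *
go([448,-200,230],18.6)
shot('w2')
E
```

```text
t 2.77 tcp [ 444.8 -201.6  226.4] F [0.3 0.2 0.5] w 87.0 tilt 0.02
shift cm [-0.05 -0.36 -0.36] tool-y angle -161.51 rz -0.11
```

View pics/w2.png

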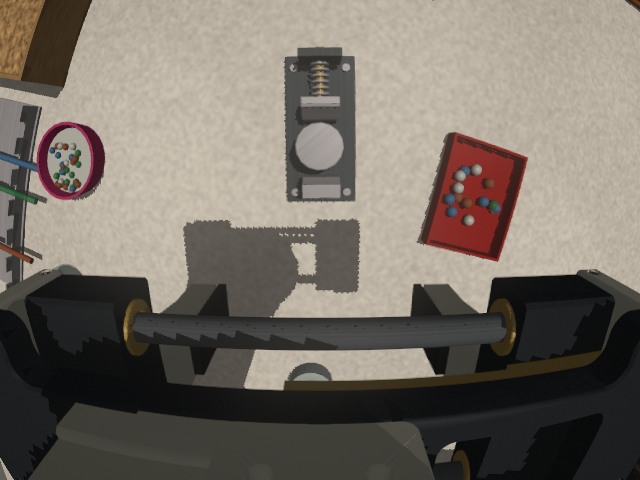

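Wrist view: holder base corners about (287,200),(355,201),(286,57),(355,57); cap centre (320,146), stop top (321,187), jaw (320,105), post at top (319,52). Measure here; a second place comes on the way down.

```bash
cat > m.py <<'E'
from h import *
def cap(name,c0,r0):
    im=cv2.imread(f'pics/{name}.png');g=cv2.GaussianBlur(cv2.cvtColor(im,cv2.COLOR_BGR2GRAY),(3,3),0)
    x0,y0=int(c0[0]-2*r0),int(c0[1]-2*r0);s=g[y0:y0+int(4*r0),x0:x0+int(4*r0)]
    c=cv2.HoughCircles(s,cv2.HOUGH_GRADIENT_ALT,1,20,param1=150,param2=.5,minRadius=int(r0*.75),maxRadius=int(r0*1.3))
    if c is None: return None
    c=c[0];c[:,:2]+=[x0,y0];return c
def base(name,box):
    im=cv2.imread(f'pics/{name}.png');x,y,w,h=box;s=im[y:y+h,x:x+w].astype(int)
    # plate: dark against bench
    m=((s.max(2)<110)).astype(np.uint8);m=cv2.morphologyEx(m,cv2.MORPH_CLOSE,np.ones((15,15)))
    cs,_=cv2.findContours(m,0,2);c=max(cs,key=cv2.contourArea)
    r=cv2.minAreaRect(c);return r,cv2.boxPoints(r)+[x,y]
E
python3 - <<'E'
from m import *
C=C_('w2');print(cap('w2',(320,146),25))
r,b=base('w2',(265,56,115,155));print(r,b.round(1))
pc=[(287,200),(355,201),(286,57),(355,57)]
P=[plane('wrist',p,8,C) for p in pc];print(np.round(P,1))
print([np.linalg.norm(P[i]-P[j]).round(1) for i,j in[(0,1),(2,3),(0,2),(1,3)]])
for i,j in [(2,0),(3,1)]:print(np.degrees(np.arctan2(*(P[j]-P[i])[1::-1])))
print('jar',plane('wrist',(320,146),68,C))
Ps=np.array([plane('wrist',p,8,C) for p in b]);print(Ps.round(1))
E
```

```text
[[321.       145.        24.536188]]
((54.0, 72.5), (145.0, 70.0), 90.0) [[284.  56.]
 [354.  56.]
 [354. 201.]
 [284. 201.]]
[[ 481.9 -205.6    8. ]
 [ 415.6 -226.7    8. ]
 [ 528.9 -345.1    8. ]
 [ 463.5 -367.1    8. ]]
[np.float64(69.6), np.float64(69.0), np.float64(147.3), np.float64(148.4)]
108.62751888439396
108.83581887765797
jar [ 467.40401198 -268.27669627   68.        ]
[[ 531.2 -345.6    8. ]
 [ 464.7 -367.8    8. ]
 [ 416.5 -226.4    8. ]
 [ 484.5 -203.6    8. ]]
```

apply_moves(
  deltas=[
    {"dx": 0.5,"dy": 3,"dz": 2,"rx": 0,"ry": 0,"rz": 0},
    {"dx": 0.5,"dy": 3,"dz": 2,"rx": 0,"ry": 0,"rz": 0},
    {"dx": 0,"dy": 0,"dz": 0,"rx": 0,"ry": 0,"rz": 0},
    {"dx": 0,"dy": 0,"dz": 0,"rx": 0,"ry": 0,"rz": 0},
  ],
)

```text
time_s: 3.32
tool_pos: [391.9, -230.4, 187.1]
eef_rot: [0.811, -0.585, 0.001, -0.0]
force: [0.1, -0.6, 0.3]
grip_width: 87.5
```

```bash
python3 - <<'E'
from m import *
im=shot('w3');C=C_('w3');C2=C_('w2')
p=proj('wrist',(467.3,-268.5,68),C);print('pred',p);c=cap('w3',p,28);print(c)
if c is not None: print('jar tri',tri([ray('wrist',(320.5,145.5),C2),ray('wrist',c[0][:2],C)]))
for s in [(481.9,-205.6,8),(415.6,-226.7,8),(528.9,-345.1,8),(463.5,-367.1,8)]:print(np.round(proj('wrist',s,C)))
print(tri([ray('scene',(240.6,231)),ray('side',(370.6,201)),ray('wrist',(320.5,145.5),C2)]))
E
```

```text
pred (np.float64(241.28344256765843), np.float64(161.27996244388925))
[[241.     164.      28.9241]]
jar tri (array([ 466.60947889, -267.87595421,   72.44958229]), [np.float64(1.071468649829703), np.float64(1.0714686498296524)])
[222. 218.]
[295. 219.]
[218.  62.]
[293.  58.]
(array([ 468.3008704 , -268.84049136,   65.50103371]), [np.float64(0.9588154210399774), np.float64(1.0503674306646453), np.float64(1.1660798169255375)])
```

View pics/w3.png

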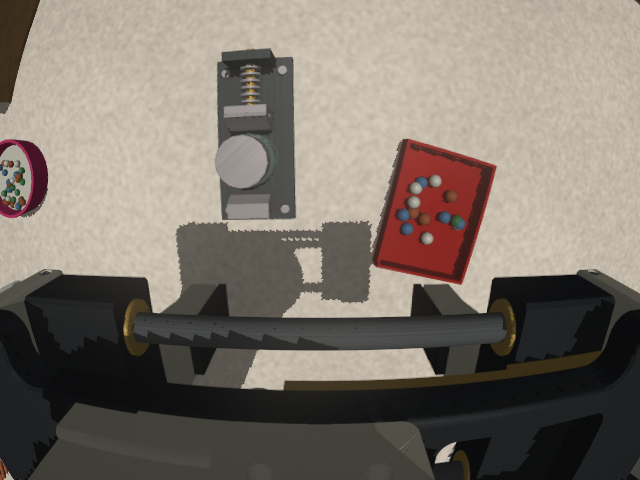

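The second view agrees: cap centre near (244,162), base corners where predicted, which confirms the base height of 8 mm. Jar at about (467,-268), top about 68 mm. Moving in to grasp along the holder's x.

```bash
python3 - <<'E'
from h import *
go([467,-268.3,110],18.7)
for n,sp,dp,z in [('purple',(360,230),(334,272),40),('round',(324,225),(366,259),24),('tall',(330,272),(261,215),95),('tin',(426,270),(209,258),85),('bowl',(269,296),(284,210),30)]:
    print(n,tri([ray('scene',sp),ray('side',dp)])[0].round(),plane('scene',sp,z).round())
E
```

```text
t 3.38 tcp [ 392.2 -230.3  187.2] F [0.5 0.9 0.1] w 86.8 tilt 0.07
shift cm [ 5.97 -5.88  7.73] tool-y angle -161.52 rz -0.22

purple [441. 106.  33.] [448. 103.  40.]
round [390.  -4.  22.] [387.  -6.  24.]
tall [727. -15.  91.] [728. -18.  95.]
tin [731. 244.  89.] [723. 244.  85.]
bowl [ 740. -180.   28.] [ 739. -182.   30.]
```

apply_moves(
  deltas=[
    {"dx": 3.0,"dy": -2.94,"dz": 0,"rx": 0,"ry": 0,"rz": -0.2},
    {"dx": 2.97,"dy": -2.94,"dz": 0,"rx": 0,"ry": 0,"rz": 0},
    {"dx": 0,"dy": 0,"dz": 3.5,"rx": 0,"ry": 0,"rz": 0},
    {"dx": 0,"dy": 0,"dz": 4.2,"rx": 0,"ry": 0,"rz": 0},
    {"dx": 0,"dy": 0,"dz": 4,"rx": 0,"ry": 0,"rz": 0},
    {"dx": 0,"dy": 0,"dz": 3,"rx": 0,"ry": 0,"rz": 0},
    {"dx": 0,"dy": 0,"dz": 1.6,"rx": 0,"ry": 0,"rz": 0},
    {"dx": 0,"dy": 0,"dz": 0,"rx": 0,"ry": 0,"rz": 0},
    {"dx": 0,"dy": 0,"dz": 0,"rx": 0,"ry": 0,"rz": 0},
  ],
)

```text
time_s: 4.5
tool_pos: [467.2, -268.0, 24.4]
eef_rot: [0.813, -0.582, 0.001, -0.0]
force: [-0.9, -0.3, -0.3]
grip_width: 87.0
```

apply_moves(
  deltas=[
    {"dx": 0,"dy": 0,"dz": 0,"rx": 0,"ry": 0,"rz": 0},
    {"dx": 0,"dy": 0,"dz": 0,"rx": 0,"ry": 0,"rz": 0},
    {"dx": 0,"dy": 0,"dz": 0,"rx": 0,"ry": 0,"rz": 0},
    {"dx": 0,"dy": 0,"dz": 0,"rx": 0,"ry": 0,"rz": 0},
    {"dx": 0,"dy": 0,"dz": 0,"rx": 0,"ry": 0,"rz": 0},
    {"dx": 0,"dy": 0,"dz": 0,"rx": 0,"ry": 0,"rz": 0},
    {"dx": 0,"dy": 0,"dz": 0,"rx": 0,"ry": 0,"rz": 0},
    {"dx": 0,"dy": 0,"dz": 0,"rx": 0,"ry": 0,"rz": 0},
  ],
  grip=3.5,
  newtons=15,
)

```text
time_s: 5.5
tool_pos: [466.2, -268.0, 23.7]
eef_rot: [0.813, -0.582, 0.0, -0.0]
force: [0.7, 0.2, 1.9]
grip_width: 45.2
```

apply_moves(
  deltas=[
    {"dx": 0,"dy": 0,"dz": -1,"rx": 0,"ry": 0,"rz": 0},
    {"dx": 0,"dy": 0,"dz": -2,"rx": 0,"ry": 0,"rz": 0},
    {"dx": 0,"dy": 0,"dz": -3,"rx": 0,"ry": 0,"rz": 0},
    {"dx": 0,"dy": 0,"dz": -3,"rx": 0,"ry": 0,"rz": 0},
    {"dx": 0,"dy": 0,"dz": -2,"rx": 0,"ry": 0,"rz": 0},
    {"dx": 0,"dy": 0,"dz": 0,"rx": 0,"ry": 0,"rz": 0},
  ],
)

```text
time_s: 6.25
tool_pos: [466.9, -268.1, 135.4]
eef_rot: [0.813, -0.582, 0.002, -0.001]
force: [-0.3, 0.1, -1.4]
grip_width: 45.4
```

```bash
python3 - <<'E'
from h import *
go([590,-70,130])
E
```

```text
t 6.25 tcp [ 466.9 -268.1  135.4] F [-0.3  0.1 -1.4] w 45.4 tilt 0.19
shift cm [-14.8  -18.03   0.57] tool-y angle -161.24
```

apply_moves(
  deltas=[
    {"dx": -1.1,"dy": -1.3,"dz": 0,"rx": 0,"ry": 0,"rz": 0},
    {"dx": -2.3,"dy": -2.8,"dz": 0,"rx": 0,"ry": 0,"rz": 0},
    {"dx": -2.3,"dy": -2.8,"dz": 0,"rx": 0,"ry": 0,"rz": 0},
    {"dx": -2.3,"dy": -2.8,"dz": 0,"rx": 0,"ry": 0,"rz": 0},
    {"dx": -2.3,"dy": -2.8,"dz": 0,"rx": 0,"ry": 0,"rz": 0},
    {"dx": -2.3,"dy": -2.8,"dz": 0,"rx": 0,"ry": 0,"rz": 0},
    {"dx": -1.7,"dy": -2.0,"dz": 0,"rx": 0,"ry": 0,"rz": 0},
    {"dx": -0.5,"dy": -0.7,"dz": 0,"rx": 0,"ry": 0,"rz": 0},
  ],
)

```text
time_s: 7.25
tool_pos: [589.2, -68.4, 132.6]
eef_rot: [0.813, -0.582, -0.001, 0.0]
force: [0.1, -1.3, -0.8]
grip_width: 45.3
```

apply_moves(
  deltas=[
    {"dx": 0,"dy": 0,"dz": 2,"rx": 0,"ry": 0,"rz": 0},
    {"dx": 0,"dy": 0,"dz": 3,"rx": 0,"ry": 0,"rz": 0},
    {"dx": 0,"dy": 0,"dz": 3,"rx": 0,"ry": 0,"rz": 0},
    {"dx": 0,"dy": 0,"dz": 2,"rx": 0,"ry": 0,"rz": 0},
    {"dx": 0,"dy": 0,"dz": 1.2,"rx": 0,"ry": 0,"rz": 0},
    {"dx": 0,"dy": 0,"dz": 0.3,"rx": 0,"ry": 0,"rz": 0},
    {"dx": 0,"dy": 0,"dz": 0.2,"rx": 0,"ry": 0,"rz": 0},
    {"dx": 0,"dy": 0,"dz": 0,"rx": 0,"ry": 0,"rz": 0},
  ],
)

```text
time_s: 8.25
tool_pos: [589.3, -69.9, 17.2]
eef_rot: [0.813, -0.582, 0.0, -0.0]
force: [-0.9, -0.0, -1.0]
grip_width: 45.2
```

apply_moves(
  deltas=[
    {"dx": 0,"dy": 0,"dz": 0.08,"rx": 0,"ry": 0,"rz": 0},
    {"dx": 0,"dy": 0,"dz": 0.05,"rx": 0,"ry": 0,"rz": 0},
    {"dx": 0,"dy": 0,"dz": 0,"rx": 0,"ry": 0,"rz": 0},
  ],
)

```text
time_s: 8.62
tool_pos: [589.1, -69.9, 15.7]
eef_rot: [0.813, -0.582, 0.0, -0.0]
force: [-0.4, 1.5, 1.8]
grip_width: 45.5
```

Contact with the bench. Release, and rise.

apply_moves(
  deltas=[
    {"dx": 0,"dy": 0,"dz": 0,"rx": 0,"ry": 0,"rz": 0},
    {"dx": 0,"dy": 0,"dz": 0,"rx": 0,"ry": 0,"rz": 0},
    {"dx": 0,"dy": 0,"dz": 0,"rx": 0,"ry": 0,"rz": 0},
    {"dx": 0,"dy": 0,"dz": 0,"rx": 0,"ry": 0,"rz": 0},
    {"dx": 0,"dy": 0,"dz": 0,"rx": 0,"ry": 0,"rz": 0},
    {"dx": 0,"dy": 0,"dz": 0,"rx": 0,"ry": 0,"rz": 0},
  ],
  grip=8.0,
)

```text
time_s: 9.38
tool_pos: [588.9, -70.0, 15.3]
eef_rot: [0.813, -0.582, 0.0, 0.0]
force: [0.7, 0.2, 0.3]
grip_width: 79.4
```

apply_moves(
  deltas=[
    {"dx": 0,"dy": 0,"dz": -2,"rx": 0,"ry": 0,"rz": 0},
    {"dx": 0,"dy": 0,"dz": -3,"rx": 0,"ry": 0,"rz": 0},
    {"dx": 0,"dy": 0,"dz": -4,"rx": 0,"ry": 0,"rz": 0},
    {"dx": 0,"dy": 0,"dz": -4,"rx": 0,"ry": 0,"rz": 0},
    {"dx": 0,"dy": 0,"dz": -4,"rx": 0,"ry": 0,"rz": 0},
    {"dx": 0,"dy": 0,"dz": -3,"rx": 0,"ry": 0,"rz": 0},
  ],
)

```text
time_s: 10.12
tool_pos: [589.2, -70.0, 217.3]
eef_rot: [0.813, -0.582, 0.001, -0.001]
force: [-0.0, -0.2, -0.8]
grip_width: 80.1
```

```bash
python3 - <<'E'
from h import *
# want camera over cradle: tool x toward cradle. cradle y ~79deg; grip along cradle y.
go([524,140,225],79)
a=np.array([imaging.grab_frame('scene')])[0][:,:,::-1];cv2.imwrite('pics/scene1.png',a)
b=imaging.grab_frame('side')[:,:,::-1];cv2.imwrite('pics/side1.png',b)
for p in [(589,-70,60)]: print(proj('scene',p),proj('side',p))
# mould-top triangulation: crop pixels refined
print(tri([ray('scene',(350+648/5,215+132/5)),ray('side',(260+545/5-80,260+(425-300)/5))]))
E
```

```text
t 10.12 tcp [589.2 -70.  217.3] F [-0.  -0.2 -0.8] w 80.1 tilt 0.1
shift cm [-21.98  -0.58  -0.77] tool-y angle -161.24 rz -60.24

(np.float64(307.6431191057166), np.float64(252.87773566990467)) (np.float64(311.4812482590505), np.float64(223.19692115991415))
(array([509.10993221, 389.14616607,  97.37708981]), [np.float64(88.54820519022581), np.float64(88.54820519022566)])
```

```bash
python3 - <<'E'
from h import *
s=lambda x,y:(350+(x-400)/5,215+y/5); d=lambda x,y:(260+(x-400)/5,260+(y-300)/5)
print('mould top',tri([ray('scene',s(648,132)),ray('side',d(545,425))]))
for a,b in [(s(588,150),s(698,160)),(s(607,103),s(700,120))]:
    p,q=plane('scene',a,44),plane('scene',b,44);print(p.round(),q.round(),np.degrees(np.arctan2(*(q-p)[1::-1])))
p,q=plane('side',d(545,378),44),plane('side',d(462,425),44);print(p.round(),q.round(),np.degrees(np.arctan2(*(q-p)[1::-1])))
E
```

```text
mould top (array([519.70085966, 215.62027551,  40.97467237]), [np.float64(0.040881340012500246), np.float64(0.04088134001244645)])
[541. 174.  44.] [555. 239.  44.] 77.35353260373849
[491. 195.  44.] [513. 249.  44.] 67.7691608897879
[536. 183.  44.] [556. 235.  44.] 69.47404041966593
```

```bash
python3 - <<'E'
from h import *
print(np.round(telemetry.state()['qpos'],2))
go([449,238,220],72)
E
```

```text
[ 0.21  0.23 -0.19  0.   -1.15  0.12]
t 10.22 tcp [590.8 -70.  219.4] F [-0.2 -0.5 -0.5] w 79.9 tilt 0.38
shift cm [-33.72   3.51  -0.14] tool-y angle -161.22 rz -53.22
```

apply_moves(
  deltas=[
    {"dx": -3.75,"dy": 0.4,"dz": 0,"rx": 0,"ry": 0,"rz": 0},
    {"dx": -3.75,"dy": 0.4,"dz": 0,"rx": 0,"ry": 0,"rz": 0},
    {"dx": -3.75,"dy": 0.4,"dz": 0,"rx": 0,"ry": 0,"rz": 0},
    {"dx": -3.75,"dy": 0.4,"dz": 0,"rx": 0,"ry": 0,"rz": 0},
    {"dx": -3.75,"dy": 0.4,"dz": 0,"rx": 0,"ry": 0,"rz": 0},
    {"dx": -3.75,"dy": 0.4,"dz": 0,"rx": 0,"ry": 0,"rz": 0},
    {"dx": -3.75,"dy": 0.4,"dz": 0,"rx": 0,"ry": 0,"rz": 0},
    {"dx": -3.75,"dy": 0.4,"dz": 0,"rx": 0,"ry": 0,"rz": 0},
    {"dx": -3.75,"dy": 0.4,"dz": 0,"rx": 0,"ry": 0,"rz": 0},
  ],
  grip=8.7,
)

```text
time_s: 11.35
tool_pos: [445.4, 238.9, 214.8]
eef_rot: [0.813, -0.582, -0.0, 0.0]
force: [-0.2, 1.0, -0.0]
grip_width: 86.9
```

apply_moves(
  deltas=[
    {"dx": 0,"dy": 0,"dz": 0,"rx": 0,"ry": 0,"rz": -8.9},
    {"dx": 0,"dy": 0,"dz": 0,"rx": 0,"ry": 0,"rz": -8.9},
    {"dx": 0,"dy": 0,"dz": 0,"rx": 0,"ry": 0,"rz": -8.9},
    {"dx": 0,"dy": 0,"dz": 0,"rx": 0,"ry": 0,"rz": -8.9},
    {"dx": 0,"dy": 0,"dz": 0,"rx": 0,"ry": 0,"rz": -8.9},
    {"dx": 0,"dy": 0,"dz": 0,"rx": 0,"ry": 0,"rz": -8.9},
    {"dx": 0,"dy": 0,"dz": 0,"rx": 0,"ry": 0,"rz": 0},
    {"dx": 0,"dy": 0,"dz": 0,"rx": 0,"ry": 0,"rz": 0},
  ],
)

```text
time_s: 12.35
tool_pos: [446.2, 238.0, 215.0]
eef_rot: [0.988, -0.157, -0.0, 0.0]
force: [0.3, -0.0, -0.9]
grip_width: 87.1
```

```bash
python3 - <<'E'
from h import *
go([449,238,220],72)
im=shot('w4');s=cv2.imread('pics/scene1.png');print(np.round(proj('wrist',(520,215,44))))
im=im[60:280,180:460];s=cv2.resize(s[225:285,275:355],(400,300),interpolation=cv2.INTER_CUBIC)
out=np.zeros((600,800,3),np.uint8);v=cv2.resize(im,(760,597),interpolation=cv2.INTER_CUBIC);out[:597,:760]=v;out[400:600,0:266]=cv2.resize(s,(266,200))
cv2.imwrite('pics/v4.png',out)
E
```

```text
t 12.35 tcp [446.2 238.  215. ] F [ 0.3 -0.  -0.9] w 87.1 tilt 0.03
shift cm [ 0.27 -0.09 -0.5 ] tool-y angle -108.04 rz -0.04

[320. 140.]
```

View pics/v4.png

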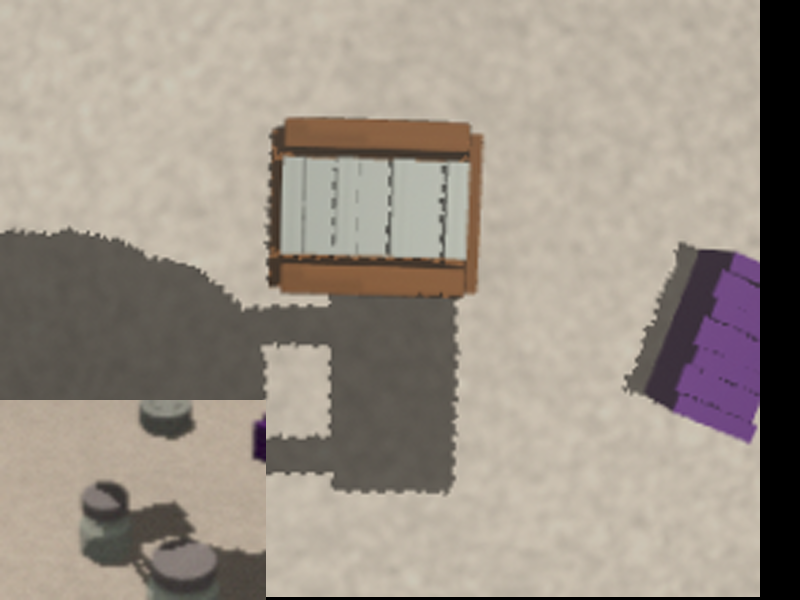

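View 7: the jar stands upright on the bench (inset). The mould's top corners lie at about (283,158),(470,162),(466,259),(281,256) in the crop, walls above and below it, ends at left and right; the purple one stays clear at right. Fit the mould's top by a mask and take a second place for height.

apply_moves(
  deltas=[
    {"dx": 1,"dy": 3,"dz": 2,"rx": 0,"ry": 0,"rz": 0},
    {"dx": 1,"dy": 3,"dz": 2,"rx": 0,"ry": 0,"rz": 0},
    {"dx": 0,"dy": 0,"dz": 0,"rx": 0,"ry": 0,"rz": 0},
    {"dx": 0,"dy": 0,"dz": 0,"rx": 0,"ry": 0,"rz": 0},
  ],
)

```text
time_s: 12.9
tool_pos: [447.4, 175.1, 175.7]
eef_rot: [0.988, -0.156, 0.0, -0.0]
force: [0.3, 0.0, -0.2]
grip_width: 87.0
```

```bash
cat >> m.py <<'E'
def silver(name,c,half=70):
    im=cv2.imread(f'pics/{name}.png');x,y=int(c[0]-half),int(c[1]-half);s=cv2.GaussianBlur(im[y:y+2*half,x:x+2*half],(3,3),0).astype(int)
    b,g,r=s[...,0],s[...,1],s[...,2]
    m=((g>95)&(g-r>-3)&(abs(b-g)<30)).astype(np.uint8);m=cv2.morphologyEx(m,cv2.MORPH_CLOSE,np.ones((5,5)));m=cv2.morphologyEx(m,cv2.MORPH_OPEN,np.ones((5,5)))
    cs,_=cv2.findContours(m,0,2);q=min([k for k in cs if cv2.contourArea(k)>600],key=lambda k:np.linalg.norm(k.mean((0,1))-half))
    return cv2.minAreaRect(q),cv2.boxPoints(cv2.minAreaRect(q))+[x,y]
E
python3 - <<'E'
from m import *
shot('w5')
cs={}
for n in ['w4','w5']:
    C=C_(n);p=proj('wrist',(520,215,44),C);r,b=silver(n,p);print(n,np.round(p),r[1],r[2])
    c=b.mean(0);cs[n]=(c,C);P=np.array([plane('wrist',q,44,C) for q in b]);print(b.round(1).tolist());print(P.round(1).tolist(),[np.linalg.norm(P[i]-P[i-1]).round(1) for i in range(4)],P.mean(0).round(1))
    for i in range(4): print(np.degrees(np.arctan2(*(P[i]-P[i-1])[1::-1])).round(1),end=' ')
    print()
print(tri([ray('wrist',c,C) for c,C in cs.values()]))
P=[plane('wrist',(180+x/2.714,60+y/2.714),44,C_('w4')) for x,y in[(283,158),(470,162),(466,259),(281,256)]];print(np.round(P,1),np.mean(P,0))
E
```

```text
w4 [320. 140.] (67.36248016357422, 34.6040153503418) 1.4688007831573486
[[283.2, 152.0], [284.1, 117.4], [351.4, 119.1], [350.5, 153.7]]
[[519.7, 248.7, 44.0], [548.6, 238.2, 44.0], [528.9, 182.9, 44.0], [499.9, 193.0, 44.0]] [np.float64(59.1), np.float64(30.7), np.float64(58.7), np.float64(30.7)] [524.3 215.7  44. ]
70.4 -19.8 -109.6 160.9 
w5 [244. 166.] (39.0, 75.0) 90.0
[[206.0, 143.0], [281.0, 143.0], [281.0, 182.0], [206.0, 182.0]]
[[548.3, 238.4, 44.0], [527.6, 181.7, 44.0], [498.7, 191.5, 44.0], [518.8, 249.1, 44.0]] [np.float64(31.4), np.float64(60.3), np.float64(30.6), np.float64(61.1)] [523.3 215.2  44. ]
-20.0 -110.0 161.4 70.8 
(array([523.6058346 , 215.73651096,  38.62557287]), [np.float64(0.525344546656814), np.float64(0.5253445466570169)])
[[547.8 238.3  44. ]
 [527.9 181.6  44. ]
 [498.1 192.5  44. ]
 [517.6 249.1  44. ]] [522.8492861  215.36076172  44.        ]
```

```bash
python3 - <<'E'
from h import *
go([523.5,215.4,15],70.4)
E
```

```text
t 12.95 tcp [447.5 175.5 175.8] F [-0.1 -0.2  0.2] w 86.9 tilt 0.07
shift cm [ 5.99 -6.12 16.09] tool-y angle -107.88 rz 1.72
```

apply_moves(
  deltas=[
    {"dx": 2,"dy": -2.0,"dz": 0,"rx": 0,"ry": 0,"rz": 0},
    {"dx": 2,"dy": -2.0,"dz": 0,"rx": 0,"ry": 0,"rz": 0},
    {"dx": 1.99,"dy": -2.12,"dz": 0,"rx": 0,"ry": 0,"rz": 1.7},
    {"dx": 0,"dy": 0,"dz": 3,"rx": 0,"ry": 0,"rz": 0},
    {"dx": 0,"dy": 0,"dz": 4,"rx": 0,"ry": 0,"rz": 0},
    {"dx": 0,"dy": 0,"dz": 3,"rx": 0,"ry": 0,"rz": 0},
    {"dx": 0,"dy": 0,"dz": 0,"rx": 0,"ry": 0,"rz": 0},
  ],
)

```text
time_s: 13.82
tool_pos: [521.7, 214.6, 73.5]
eef_rot: [0.985, -0.17, -0.001, 0.002]
force: [0.8, -0.5, 0.0]
grip_width: 86.6
```

apply_moves(
  deltas=[
    {"dx": 0,"dy": 0,"dz": 2,"rx": 0,"ry": 0,"rz": 0},
    {"dx": 0,"dy": 0,"dz": 2,"rx": 0,"ry": 0,"rz": 0},
    {"dx": 0,"dy": 0,"dz": 1.5,"rx": 0,"ry": 0,"rz": 0},
    {"dx": 0,"dy": 0,"dz": 0.5,"rx": 0,"ry": 0,"rz": 0},
    {"dx": 0,"dy": 0,"dz": 0,"rx": 0,"ry": 0,"rz": 0},
    {"dx": 0,"dy": 0,"dz": 0,"rx": 0,"ry": 0,"rz": 0},
  ],
)

```text
time_s: 14.58
tool_pos: [523.2, 215.1, 16.0]
eef_rot: [0.986, -0.17, 0.0, -0.0]
force: [-0.3, -0.1, 0.2]
grip_width: 86.8
```

apply_moves(
  deltas=[
    {"dx": 0,"dy": 0,"dz": 0,"rx": 0,"ry": 0,"rz": 0},
    {"dx": 0,"dy": 0,"dz": 0,"rx": 0,"ry": 0,"rz": 0},
    {"dx": 0,"dy": 0,"dz": 0,"rx": 0,"ry": 0,"rz": 0},
    {"dx": 0,"dy": 0,"dz": 0,"rx": 0,"ry": 0,"rz": 0},
    {"dx": 0,"dy": 0,"dz": 0,"rx": 0,"ry": 0,"rz": 0},
    {"dx": 0,"dy": 0,"dz": 0,"rx": 0,"ry": 0,"rz": 0},
  ],
  grip=5.0,
  newtons=20,
)

```text
time_s: 15.32
tool_pos: [522.8, 214.7, 15.4]
eef_rot: [0.985, -0.17, 0.0, -0.0]
force: [-1.2, -1.2, 2.4]
grip_width: 60.0
```

apply_moves(
  deltas=[
    {"dx": 0,"dy": 0,"dz": -1,"rx": 0,"ry": 0,"rz": 0},
    {"dx": 0,"dy": 0,"dz": -2,"rx": 0,"ry": 0,"rz": 0},
    {"dx": 0,"dy": 0,"dz": -3,"rx": 0,"ry": 0,"rz": 0},
    {"dx": 0,"dy": 0,"dz": -2,"rx": 0,"ry": 0,"rz": 0},
    {"dx": 0,"dy": 0,"dz": 0,"rx": 0,"ry": 0,"rz": 0},
  ],
)

```text
time_s: 15.95
tool_pos: [523.5, 215.4, 97.0]
eef_rot: [0.985, -0.17, 0.001, -0.001]
force: [0.7, 0.7, -2.7]
grip_width: 59.8
```

```bash
python3 - <<'E'
from h import *
go([550,40,95])
E
```

```text
t 15.95 tcp [523.5 215.4  97. ] F [ 0.7  0.7 -2.7] w 59.8 tilt 0.2
shift cm [ 8.36 15.64  0.17] tool-y angle -109.54
```

Mould held (about 2 N weight). Carry it to free bench at (550, 40).

apply_moves(
  deltas=[
    {"dx": 0.8,"dy": 1.5,"dz": 0,"rx": 0,"ry": 0,"rz": 0},
    {"dx": 1.5,"dy": 2.8,"dz": 0,"rx": 0,"ry": 0,"rz": 0},
    {"dx": 1.5,"dy": 2.8,"dz": 0,"rx": 0,"ry": 0,"rz": 0},
    {"dx": 1.5,"dy": 2.8,"dz": 0,"rx": 0,"ry": 0,"rz": 0},
    {"dx": 1.5,"dy": 2.8,"dz": 0,"rx": 0,"ry": 0,"rz": 0},
    {"dx": 1.1,"dy": 2.0,"dz": 0,"rx": 0,"ry": 0,"rz": 0},
    {"dx": 0.4,"dy": 0.9,"dz": 0,"rx": 0,"ry": 0,"rz": 0},
    {"dx": 0,"dy": 0,"dz": 2.5,"rx": 0,"ry": 0,"rz": 0},
    {"dx": 0,"dy": 0,"dz": 3,"rx": 0,"ry": 0,"rz": 0},
    {"dx": 0,"dy": 0,"dz": 2,"rx": 0,"ry": 0,"rz": 0},
    {"dx": 0,"dy": 0,"dz": 0.6,"rx": 0,"ry": 0,"rz": 0},
    {"dx": 0,"dy": 0,"dz": 0,"rx": 0,"ry": 0,"rz": 0},
  ],
)

```text
time_s: 17.45
tool_pos: [548.6, 39.9, 14.0]
eef_rot: [0.986, -0.17, -0.0, 0.0]
force: [0.1, -1.2, -2.2]
grip_width: 59.9
```

apply_moves(
  deltas=[
    {"dx": 0,"dy": 0,"dz": 0.15,"rx": 0,"ry": 0,"rz": 0},
    {"dx": 0,"dy": 0,"dz": 0.1,"rx": 0,"ry": 0,"rz": 0},
    {"dx": 0,"dy": 0,"dz": 0,"rx": 0,"ry": 0,"rz": 0},
  ],
)

```text
time_s: 17.82
tool_pos: [548.9, 40.0, 12.2]
eef_rot: [0.985, -0.17, 0.0, -0.0]
force: [0.5, -0.2, -2.2]
grip_width: 60.0
```

apply_moves(
  deltas=[
    {"dx": 0,"dy": 0,"dz": 0.07,"rx": 0,"ry": 0,"rz": 0},
    {"dx": 0,"dy": 0,"dz": 0.06,"rx": 0,"ry": 0,"rz": 0},
    {"dx": 0,"dy": 0,"dz": 0,"rx": 0,"ry": 0,"rz": 0},
  ],
)

```text
time_s: 18.2
tool_pos: [549.0, 40.0, 11.4]
eef_rot: [0.986, -0.17, 0.0, -0.0]
force: [-3.6, 0.9, 6.8]
grip_width: 60.3
```

apply_moves(
  deltas=[
    {"dx": 0,"dy": 0,"dz": 0,"rx": 0,"ry": 0,"rz": 0},
    {"dx": 0,"dy": 0,"dz": 0,"rx": 0,"ry": 0,"rz": 0},
    {"dx": 0,"dy": 0,"dz": 0,"rx": 0,"ry": 0,"rz": 0},
    {"dx": 0,"dy": 0,"dz": 0,"rx": 0,"ry": 0,"rz": 0},
    {"dx": 0,"dy": 0,"dz": 0,"rx": 0,"ry": 0,"rz": 0},
    {"dx": 0,"dy": 0,"dz": -2,"rx": 0,"ry": 0,"rz": 0},
    {"dx": 0,"dy": 0,"dz": -3,"rx": 0,"ry": 0,"rz": 0},
    {"dx": 0,"dy": 0,"dz": -4,"rx": 0,"ry": 0,"rz": 0},
    {"dx": 0,"dy": 0,"dz": -4,"rx": 0,"ry": 0,"rz": 0},
    {"dx": 0,"dy": 0,"dz": 0,"rx": 0,"ry": 0,"rz": 0},
  ],
  grip=8.7,
)

```text
time_s: 19.45
tool_pos: [550.8, 40.6, 143.9]
eef_rot: [0.986, -0.169, 0.003, -0.002]
force: [-0.5, 0.4, -0.2]
grip_width: 86.6
```

apply_moves(
  deltas=[
    {"dx": 0,"dy": 0,"dz": 0,"rx": 0,"ry": 0,"rz": 9},
    {"dx": 0,"dy": 0,"dz": 0,"rx": 0,"ry": 0,"rz": 9},
    {"dx": 0,"dy": 0,"dz": 0,"rx": 0,"ry": 0,"rz": 9},
    {"dx": 0,"dy": 0,"dz": 0,"rx": 0,"ry": 0,"rz": 9},
    {"dx": 0,"dy": 0,"dz": 0,"rx": 0,"ry": 0,"rz": 9},
    {"dx": 0,"dy": 0,"dz": 0,"rx": 0,"ry": 0,"rz": 9},
    {"dx": 0,"dy": 0,"dz": 0,"rx": 0,"ry": 0,"rz": 9},
    {"dx": 0,"dy": 0,"dz": 0,"rx": 0,"ry": 0,"rz": 9},
    {"dx": 0,"dy": 0,"dz": 0,"rx": 0,"ry": 0,"rz": 9},
    {"dx": 0,"dy": 0,"dz": 0,"rx": 0,"ry": 0,"rz": 9},
    {"dx": -8,"dy": 0,"dz": -5,"rx": 0,"ry": 0,"rz": 0},
    {"dx": 0,"dy": 0,"dz": 0,"rx": 0,"ry": 0,"rz": 0},
  ],
)

```text
time_s: 20.95
tool_pos: [568.7, 92.5, 175.1]
eef_rot: [-0.578, 0.816, -0.001, 0.002]
force: [-0.3, 0.2, 0.3]
grip_width: 87.1
```

```bash
python3 - <<'E'
from m import *
go([549,40,100],160.5)
shot('w6');C=C_('w6');p=proj('wrist',(549,40,40),C);print(np.round(p));r,b=silver('w6',p);P=np.array([plane('wrist',q,40,C) for q in b]);print(r,P.round(1).tolist(),[np.linalg.norm(P[i]-P[i-1]).round(1) for i in range(4)],P.mean(0).round(1))
for i in range(4): print(np.degrees(np.arctan2(*(P[i]-P[i-1])[1::-1])).round(1),end=' ')
E
```

```text
t 20.95 tcp [568.7  92.5 175.1] F [-0.3  0.2  0.3] w 87.1 tilt 0.21
shift cm [5.62 0.14 7.49] tool-y angle 160.59 rz 0.09

[321. 163.]
((70.0, 72.0), (76.0, 40.0), 90.0) [[554.3, 7.6, 40.0], [525.1, 17.9, 40.0], [544.7, 74.9, 40.0], [574.7, 64.3, 40.0]] [np.float64(60.3), np.float64(31.0), np.float64(60.3), np.float64(31.8)] [549.7  41.2  40. ]
-109.7 160.7 71.0 -19.3
```

View pics/w6.png

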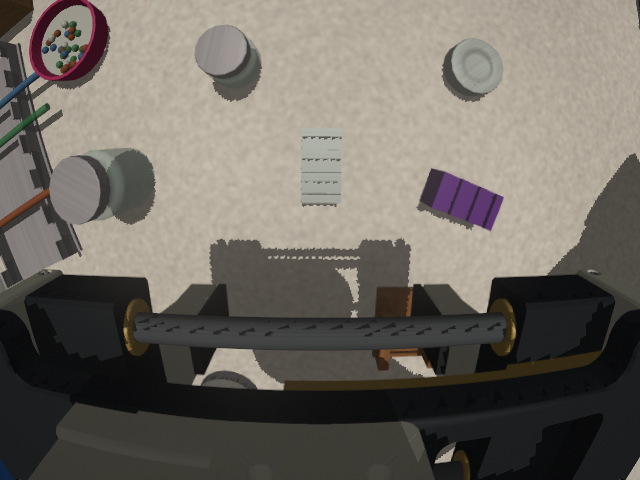

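View 8: the mould stands flat, grooves up, at (321,167); the bead jar at (223,50), upright; purple at (460,200) and clear. Sizes fit 60 x 31 at 40 mm. Regrip by the long sides, 4 mm towards the later jaw end.

```bash
python3 - <<'E'
from h import *
go([549.5,40.8,12.5],160.5)
E
```

```text
t 21.0 tcp [567.   91.2 173.5] F [ 0.1 -0.4 -1.1] w 86.9 tilt 0.05
shift cm [ 5.35 -0.02 16.1 ] tool-y angle 160.54 rz 0.04
```

apply_moves(
  deltas=[
    {"dx": 3,"dy": 0,"dz": 0,"rx": 0,"ry": 0,"rz": 0},
    {"dx": 2.75,"dy": 0,"dz": 0,"rx": 0,"ry": 0,"rz": 0},
    {"dx": 0,"dy": 0,"dz": 4,"rx": 0,"ry": 0,"rz": 0},
    {"dx": 0,"dy": 0,"dz": 4,"rx": 0,"ry": 0,"rz": 0},
    {"dx": 0,"dy": 0,"dz": 4,"rx": 0,"ry": 0,"rz": 0},
    {"dx": 0,"dy": 0,"dz": 2.5,"rx": 0,"ry": 0,"rz": 0},
    {"dx": 0,"dy": 0,"dz": 1.5,"rx": 0,"ry": 0,"rz": 0},
    {"dx": 0,"dy": 0,"dz": 0,"rx": 0,"ry": 0,"rz": 0},
    {"dx": 0,"dy": 0,"dz": 0,"rx": 0,"ry": 0,"rz": 0},
  ],
)

```text
time_s: 22.12
tool_pos: [547.8, 35.8, 14.3]
eef_rot: [-0.577, 0.817, -0.0, 0.001]
force: [-0.3, 0.7, 0.1]
grip_width: 87.1
```

apply_moves(
  deltas=[
    {"dx": 0,"dy": 0,"dz": 0,"rx": 0,"ry": 0,"rz": 0},
    {"dx": 0,"dy": 0,"dz": 0,"rx": 0,"ry": 0,"rz": 0},
    {"dx": 0,"dy": 0,"dz": 0,"rx": 0,"ry": 0,"rz": 0},
    {"dx": 0,"dy": 0,"dz": 0,"rx": 0,"ry": 0,"rz": 0},
    {"dx": 0,"dy": 0,"dz": 0,"rx": 0,"ry": 0,"rz": 0},
    {"dx": 0,"dy": 0,"dz": 0,"rx": 0,"ry": 0,"rz": 0},
    {"dx": 0,"dy": 0,"dz": 0,"rx": 0,"ry": 0,"rz": 0},
    {"dx": 0,"dy": 0,"dz": 0,"rx": 0,"ry": 0,"rz": 0},
  ],
  grip=2.0,
  newtons=55,
)

```text
time_s: 23.12
tool_pos: [547.3, 35.7, 13.6]
eef_rot: [-0.577, 0.817, -0.0, 0.0]
force: [1.1, 0.1, -0.5]
grip_width: 31.8
```

apply_moves(
  deltas=[
    {"dx": 0,"dy": 0,"dz": -1,"rx": 0,"ry": 0,"rz": 0},
    {"dx": 0,"dy": 0,"dz": -2,"rx": 0,"ry": 0,"rz": 0},
    {"dx": 0,"dy": 0,"dz": -4,"rx": 0,"ry": 0,"rz": 0},
    {"dx": 0,"dy": 0,"dz": -4,"rx": 0,"ry": 0,"rz": 0},
    {"dx": 0,"dy": 0,"dz": -4,"rx": 0,"ry": 0,"rz": 0},
    {"dx": 0,"dy": 0,"dz": -3,"rx": 0,"ry": 0,"rz": 0},
    {"dx": 0,"dy": 0,"dz": 0,"rx": 0,"ry": 0,"rz": -9.5},
    {"dx": 0,"dy": 0,"dz": 0,"rx": 0,"ry": 0,"rz": -9.5},
    {"dx": 0,"dy": 0,"dz": 0,"rx": 0,"ry": 0,"rz": -9.5},
    {"dx": 0,"dy": 0,"dz": 0,"rx": 0,"ry": 0,"rz": -9.7},
    {"dx": 0,"dy": 0,"dz": 0,"rx": 0,"ry": 0,"rz": 0},
  ],
)

```text
time_s: 24.5
tool_pos: [546.8, 35.6, 193.8]
eef_rot: [0.812, -0.584, -0.0, 0.0]
force: [-1.1, -0.4, -3.0]
grip_width: 31.5
```

```bash
python3 - <<'E'
from h import *
y=np.array([-.3206,.947]);s=np.array([466.5,-267.8])
v=s+y*95;go([*v,195],18.7)
E
```

```text
t 24.5 tcp [546.8  35.6 193.8] F [-1.1 -0.4 -3. ] w 31.5 tilt 0.02
shift cm [16.7  17.3  -0.12] tool-y angle -161.42 rz -0.12
```

apply_moves(
  deltas=[
    {"dx": 1,"dy": 1,"dz": 0,"rx": 0,"ry": 0,"rz": 0},
    {"dx": 2.3,"dy": 2.4,"dz": 0,"rx": 0,"ry": 0,"rz": 0},
    {"dx": 2.3,"dy": 2.4,"dz": 0,"rx": 0,"ry": 0,"rz": 0},
    {"dx": 2.3,"dy": 2.4,"dz": 0,"rx": 0,"ry": 0,"rz": 0},
    {"dx": 2.3,"dy": 2.4,"dz": 0,"rx": 0,"ry": 0,"rz": 0},
    {"dx": 2.3,"dy": 2.4,"dz": 0,"rx": 0,"ry": 0,"rz": 0},
    {"dx": 2.3,"dy": 2.4,"dz": 0,"rx": 0,"ry": 0,"rz": 0},
    {"dx": 1.9,"dy": 1.9,"dz": 0,"rx": 0,"ry": 0,"rz": 0},
    {"dx": 0,"dy": 0,"dz": 0,"rx": 0,"ry": 0,"rz": 0},
    {"dx": 0,"dy": 0,"dz": 0,"rx": 0,"ry": 0,"rz": 0},
    {"dx": 0,"dy": 0,"dz": 0,"rx": 0,"ry": 0,"rz": 0},
  ],
)

```text
time_s: 25.88
tool_pos: [436.9, -177.5, 193.6]
eef_rot: [0.812, -0.583, 0.0, -0.0]
force: [-0.1, 0.1, -2.5]
grip_width: 32.0
```

```bash
python3 - <<'E'
from h import *
im=shot('w7');go([436,-178,195],18.7)
cv2.imwrite('pics/v7.png',cv2.resize(im[30:330,160:480],None,fx=2,fy=2,interpolation=cv2.INTER_CUBIC)[:600])
E
```

```text
t 25.93 tcp [ 437.  -177.4  193.6] F [ 0.1  0.1 -3.2] w 31.6 tilt 0.0
shift cm [ 0.02  0.11 -0.14] tool-y angle -161.34 rz -0.04
```

View pics/v7.png

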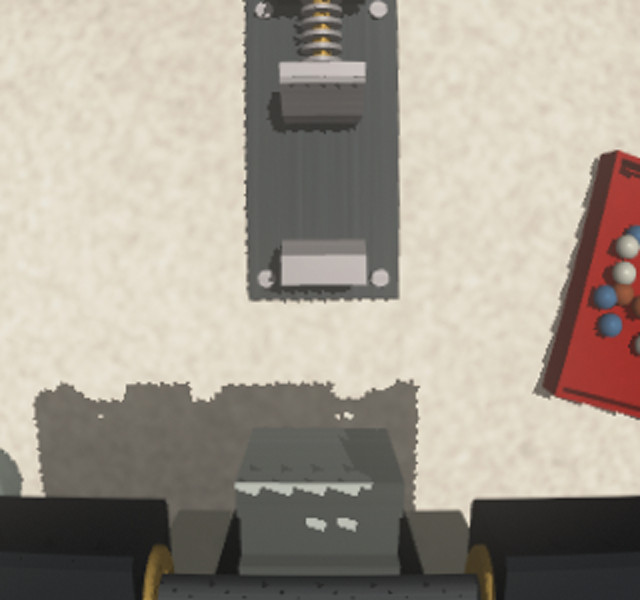

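View 9 (crop, x2, offset 160,30): the empty holder with stop lead-in edge at row 240 and cols 281–366, jaw top inner edge at row 82, base front edge at row 299, base sides at cols 247/399; the held mould's lower front edge at row 428 (cols 250–388), upper at row 483.

```bash
python3 - <<'E'
from h import *
C=C_('w7');f=lambda x,y:(160+x/2,30+y/2)
pl=lambda x,y,z:plane('wrist',f(x,y),z,C)
a=[pl(247,299,8),pl(399,299,8),pl(246,130,8),pl(397.5,130,8)]
print(np.round(a,1));
for i,j in [(2,0),(3,1)]:print(np.degrees(np.arctan2(*(a[j]-a[i])[1::-1])).round(2))
th=np.radians(108.7);Y=np.array([np.cos(th),np.sin(th)]);X=np.array([Y[1],-Y[0]])
S=(a[0][:2]+a[1][:2])/2-55*Y;print('seat from base edge',S.round(1))
loc=lambda p:(np.round([(p[:2]-S)@X,(p[:2]-S)@Y],1))
for n,x,y,z in [('stop foot edge L',281,240,42),('stop R',366,240,42),('stop top L',281,254,54),('stop top R',366,254,54),('jaw top L',280,82,54),('jaw top R',365,82,54),('side L',246,130,8),('side R',397.5,130,8)]: print(n,loc(pl(x,y,z)))
s=telemetry.state();Rm=R.from_quat(s['eef_rot']).as_matrix()
for n,x,y,z in [('m low L',250,428,180),('m low R',388,428,180),('m up L',236,483,220),('m up R',405,483,220)]: print(n,(Rm.T@(pl(x,y,z)-s['tool_pos'])).round(1))
E
```

```text
[[ 481.9 -204.2    8. ]
 [ 415.2 -226.7    8. ]
 [ 507.  -278.8    8. ]
 [ 441.7 -300.9    8. ]]
108.6
109.62
seat from base edge [ 466.2 -267.5]
stop foot edge L [17.5 27.5]
stop R [-17.5  27.4]
stop top L [16.9 33. ]
stop top R [-16.8  32.9]
jaw top L [ 17.2 -36.8]
jaw top R [-16.3 -36.8]
side L [ 35.  -23.7]
side R [-33.9 -23.7]
m low L [ 24.1 -17.2  13.6]
m low R [24.1 15.8 13.6]
m up L [ 24.2 -16.3 -26.4]
m up R [ 24.2  15.5 -26.4]
```

All of it agrees within 0.5 mm: seat at about (466,-267), stop face at +27.4, jaw top at -36.8; mould centre 5.9 mm behind the TCP on tool x, no tilt.

```bash
python3 - <<'E'
from h import *
go([469.6,-277.6,78],18.7)
E
```

```text
t 25.93 tcp [ 437.  -177.4  193.6] F [ 0.1  0.1 -3.2] w 31.6 tilt 0.0
shift cm [10.54  0.11 11.56] tool-y angle -161.34 rz -0.04
```

apply_moves(
  deltas=[
    {"dx": 2.5,"dy": 0.11,"dz": 0,"rx": 0,"ry": 0,"rz": 0},
    {"dx": 3,"dy": 0,"dz": 0,"rx": 0,"ry": 0,"rz": 0},
    {"dx": 3,"dy": 0,"dz": 0,"rx": 0,"ry": 0,"rz": 0},
    {"dx": 2.04,"dy": 0,"dz": 0,"rx": 0,"ry": 0,"rz": 0},
    {"dx": 0,"dy": 0,"dz": 0,"rx": 0,"ry": 0,"rz": 0},
    {"dx": 0,"dy": 0,"dz": 3,"rx": 0,"ry": 0,"rz": 0},
    {"dx": 0,"dy": 0,"dz": 4,"rx": 0,"ry": 0,"rz": 0},
    {"dx": 0,"dy": 0,"dz": 3,"rx": 0,"ry": 0,"rz": 0},
    {"dx": 0,"dy": 0,"dz": 1.5,"rx": 0,"ry": 0,"rz": 0},
    {"dx": 0,"dy": 0,"dz": 0,"rx": 0,"ry": 0,"rz": 0},
    {"dx": 0,"dy": 0,"dz": 0,"rx": 0,"ry": 0,"rz": 0},
    {"dx": 0,"dy": 0,"dz": 0,"rx": 0,"ry": 0,"rz": 0},
  ],
)

```text
time_s: 27.42
tool_pos: [470.3, -278.2, 79.8]
eef_rot: [0.812, -0.583, 0.001, -0.0]
force: [-0.2, 0.7, -2.5]
grip_width: 31.5
```

```bash
python3 - <<'E'
from h import *
go([469.6,-277.6,22],18.7)
E
```

```text
t 27.43 tcp [ 470.3 -278.2   79.8] F [-0.2  0.7 -2.5] w 31.5 tilt 0.13
shift cm [-0.09  0.05  5.78] tool-y angle -161.34 rz -0.04
```

Correct by 0.9 mm and lower in gentle steps.

apply_moves(
  deltas=[
    {"dx": -0.08,"dy": 0.05,"dz": 0.5,"rx": 0,"ry": 0,"rz": 0},
    {"dx": 0,"dy": 0,"dz": 0.5,"rx": 0,"ry": 0,"rz": 0},
    {"dx": 0,"dy": 0,"dz": 0.5,"rx": 0,"ry": 0,"rz": 0},
    {"dx": 0,"dy": 0,"dz": 0.5,"rx": 0,"ry": 0,"rz": 0},
    {"dx": 0,"dy": 0,"dz": 0.5,"rx": 0,"ry": 0,"rz": 0},
    {"dx": 0,"dy": 0,"dz": 0.5,"rx": 0,"ry": 0,"rz": 0},
    {"dx": 0,"dy": 0,"dz": 0,"rx": 0,"ry": 0,"rz": 0},
  ],
)

```text
time_s: 28.3
tool_pos: [468.5, -276.7, 48.2]
eef_rot: [0.812, -0.583, -0.001, -0.0]
force: [-1.0, 6.8, 0.6]
grip_width: 32.0
```

apply_moves(
  deltas=[
    {"dx": 0.1,"dy": 0,"dz": 0.5,"rx": 0,"ry": 0,"rz": 0},
    {"dx": 0,"dy": 0,"dz": 0.5,"rx": 0,"ry": 0,"rz": 0},
    {"dx": 0,"dy": 0,"dz": 0.5,"rx": 0,"ry": 0,"rz": 0},
    {"dx": 0,"dy": 0,"dz": 0.4,"rx": 0,"ry": 0,"rz": 0},
    {"dx": 0,"dy": 0,"dz": 0,"rx": 0,"ry": 0,"rz": 0},
  ],
)

```text
time_s: 28.92
tool_pos: [467.6, -277.3, 28.4]
eef_rot: [0.812, -0.583, -0.002, 0.0]
force: [-1.5, 7.8, -3.2]
grip_width: 31.7
```

apply_moves(
  deltas=[
    {"dx": 0,"dy": 0,"dz": 0.3,"rx": 0,"ry": 0,"rz": 0},
    {"dx": 0,"dy": 0,"dz": 0.2,"rx": 0,"ry": 0,"rz": 0},
    {"dx": 0,"dy": 0,"dz": 0.1,"rx": 0,"ry": 0,"rz": 0},
    {"dx": 0,"dy": 0,"dz": 0,"rx": 0,"ry": 0,"rz": 0},
  ],
)

```text
time_s: 29.42
tool_pos: [467.7, -277.4, 22.8]
eef_rot: [0.812, -0.583, -0.002, 0.0]
force: [-2.0, 6.4, 0.0]
grip_width: 31.3
```

apply_moves(
  deltas=[
    {"dx": 0,"dy": 0,"dz": 0.1,"rx": 0,"ry": 0,"rz": 0},
    {"dx": 0,"dy": 0,"dz": 0.1,"rx": 0,"ry": 0,"rz": 0},
    {"dx": 0,"dy": 0,"dz": 0,"rx": 0,"ry": 0,"rz": 0},
  ],
)

```text
time_s: 29.8
tool_pos: [467.7, -277.4, 21.6]
eef_rot: [0.812, -0.583, -0.001, 0.0]
force: [-4.6, 8.7, 8.4]
grip_width: 31.6
```

Seated on the base (8 N up at the expected height). Release slowly, then rise straight and look.

apply_moves(
  deltas=[
    {"dx": 0,"dy": 0,"dz": 0,"rx": 0,"ry": 0,"rz": 0},
    {"dx": 0,"dy": 0,"dz": 0,"rx": 0,"ry": 0,"rz": 0},
    {"dx": 0,"dy": 0,"dz": 0,"rx": 0,"ry": 0,"rz": 0},
    {"dx": 0,"dy": 0,"dz": 0,"rx": 0,"ry": 0,"rz": 0},
    {"dx": 0,"dy": 0,"dz": 0,"rx": 0,"ry": 0,"rz": 0},
    {"dx": 0,"dy": 0,"dz": 0,"rx": 0,"ry": 0,"rz": 0},
  ],
  grip=8.0,
)

```text
time_s: 30.55
tool_pos: [469.0, -278.5, 21.6]
eef_rot: [0.812, -0.583, -0.0, 0.0]
force: [-0.2, 0.1, 0.2]
grip_width: 79.4
```

apply_moves(
  deltas=[
    {"dx": 0,"dy": 0,"dz": -1,"rx": 0,"ry": 0,"rz": 0},
    {"dx": 0,"dy": 0,"dz": -3,"rx": 0,"ry": 0,"rz": 0},
    {"dx": 0,"dy": 0,"dz": -4,"rx": 0,"ry": 0,"rz": 0},
    {"dx": 0,"dy": 0,"dz": -4,"rx": 0,"ry": 0,"rz": 0},
    {"dx": 0,"dy": 0,"dz": -4,"rx": 0,"ry": 0,"rz": 0},
    {"dx": -5,"dy": 0,"dz": 0,"rx": 0,"ry": 0,"rz": 0},
    {"dx": -5,"dy": 0,"dz": 0,"rx": 0,"ry": 0,"rz": 0},
    {"dx": 0,"dy": 0,"dz": 0,"rx": 0,"ry": 0,"rz": 0},
    {"dx": 0,"dy": 0,"dz": 0,"rx": 0,"ry": 0,"rz": 0},
  ],
)

```text
time_s: 31.68
tool_pos: [437.5, -183.7, 182.5]
eef_rot: [0.813, -0.583, 0.001, -0.0]
force: [-0.7, -0.8, 0.3]
grip_width: 79.9
```

```bash
python3 - <<'E'
from m import *
im=shot('w8');go([436,-178,195],18.7);C=C_('w8')
S=np.array([466.1,-267.3]);Y=np.array([-.3206,.947]);X=np.array([.947,.3206])
print(np.round(proj('wrist',(*S,48),C)))
a=cv2.resize(im[30:230,200:440],None,fx=2.5,fy=2.5,interpolation=cv2.INTER_CUBIC)[:500,:600]
s=imaging.grab_frame('scene')[:,:,::-1];t=np.zeros((500,200,3),np.uint8);t[:150]=cv2.resize(s[215:275,205:285],(200,150));t[160:310]=cv2.resize(s[230:290,275:355],(200,150))
d=imaging.grab_frame('side')[:,:,::-1];t[320:470]=cv2.resize(d[180:240,330:410],(200,150))
cv2.imwrite('pics/v8.png',np.hstack([a,t]))
try:
    p=proj('wrist',(*(S-3*Y),48),C);r,b=silver('w8',p);P=np.array([plane('wrist',q,48,C)[:2] for q in b]);print(r[1],[np.linalg.norm(P[i]-P[i-1]).round(1) for i in range(4)]);c=P.mean(0)-S;print('local',c@X,c@Y)
except Exception as e: print(e)
E
```

```text
t 31.73 tcp [ 437.5 -184.   182.2] F [-1.1  0.7  0. ] w 80.1 tilt 0.06
shift cm [-0.62 -0.05 -1.28] tool-y angle -161.33 rz -0.03

[320. 123.]
(77.0, 42.0) [np.float64(61.2), np.float64(32.5), np.float64(61.2), np.float64(32.8)]
local -1.2053634731139053 -3.348962152268104
```

View pics/v8.png

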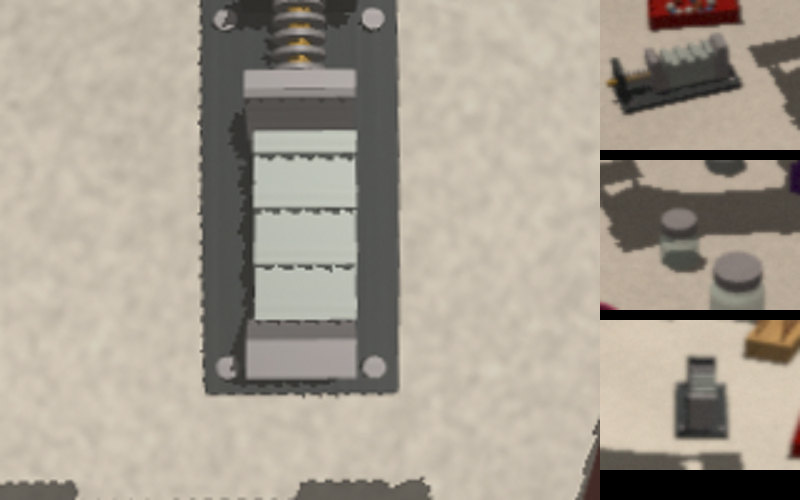

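View 10: the mould sits aligned between stop and jaw with its grooves up, at (-1.2, -3.3) mm from the seat. The bead jar stands upright on the bench, and the fingers are clear. Handing in.

```bash
python3 -c "
from rig import manip;print(manip.finish_job())"
```

```text
the job is handed in; nothing more can be done
None
```

The bead jar now stands upright on the bare bench at about (589, -70) mm, well off the holder. The mould is clipped into the holder with its grooves up. I moved it from the cradle by its ends, set it down at about (550, 40), and took it again by its long sides. I handed in at about 32 s of the allowed 72 s; no verdict came back.

- **Mould:** the wrist camera put its centre about 1.2 mm sideways and 3.3 mm towards the jaw from the seat. Its top measured 61 x 32.5 mm at a height of 48 mm, which fits it sitting flat. The downward push met the base at the expected height.
- **Jaw:** I had no direct reading of its opening. The mould's position (3 mm expected when clipped) and the image both point to it being held open.
- **Jar:** it looked upright in the scene image; I did not measure its tilt.
- **Clearance:** after release the gripper was clear, with force readings at noise level. I never touched the bystanders knowingly, but I did not re-measure where they stand.
- **Disagreements:** my first rough pixel picks put the jar about 8 mm off, and one early cradle angle was wrong because I misread crop offsets. I corrected both before grasping. Two-view heights from the wrist camera came out 4–5 mm off the stated heights (72 mm against 68, and 39 mm against 44). For grasping I used the stated heights, which the measured sizes supported.

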